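# Fish the dropped faceplate out from under the lathe guard

## Task

The lathe's small faceplate has been dropped and lies under the fixed bar guard. Draw it out with the hooked rod until it is completely clear of the guard, keeping the gripper and arm off it until then. Lay the rod back down flat on the bench, same way up as it lay, fully out in front of the guard's open end, and set the faceplate down gently, hub up and flat, in the empty wooden tray, without flinging or dropping it and without disturbing anything else on the bench.

Things in the scene. Friction and masses are not known exactly. Their poses are not given: they have to be found in the camera images.
- guard: fixed steel bar guard (cage) joined to a red lathe headstock. Origin: on the bench, middle of the guard's open end. +y points out of the opening, -y into the guard, x across, z up. The cage covers x -115 to +115 mm, y 0 (open end) to -200 mm (headstock wall). Free height under the roof bars 104 mm, their top 112 mm. Roof and sides are bars with 20 mm gaps: enter by the open end only
- plate: faceplate, the part to fetch: bare aluminium, round flange of 80 mm diameter and 14 mm thick, with a round hub of 36 mm diameter on top of it reaching from 14 to 40 mm height. Origin: centre of the underside; z along the axis, hub on the +z side. About 0.35 kg (0.25 to 0.5). It starts hub up on the bench under the guard, its centre 55 to 80 mm inside the open end and within 30 mm of the guard's mid-line
- rod: hooked rod lying flat. Origin: where handle and shaft meet, on the underside (bench level). Wooden handle, flat-sided, 24 mm wide (y), 30 mm tall, x -95 to 0 mm; then a round dark steel shaft, 9 mm thick, along +x, its middle sloping from 15 mm height down to 4.5 mm at x = 195 mm, where it is bent sideways into the hook's foot. 0.22 kg, balances near its origin
- hook (a point): the hook's corner, middle of the bar, at (195, 0, 4.5) mm in the rod's frame. The foot, 9 mm thick, runs flat from here to (178, 75) mm: to the rod's +y side, leaning back towards the handle. With the faceplate's rim nested against both shaft and foot, the faceplate's centre is at x = 139, y = 44 mm in the rod's frame
- grip (a point): a good place to grip the rod: middle of the handle's section, 30 mm behind its front end, at (-30, 0, 15) mm of the rod's frame
- spindle (a point): end of the spindle nose, 30 mm thick, that sticks 26 mm out of the headstock wall into the guard, 66 mm above the bench. The headstock is about 260 mm tall and reaches to y = -400 mm in the guard's frame, its motor to -500 mm
- tray_a: the empty shallow square wooden tray, fixed to the bench: 124 x 124 mm outside, 18 mm tall, walls and floor 5 mm thick (114 mm clear inside). Origin: centre of its underside; sides along x and y
- tray_b: tray just like tray_a, but occupied by the chuck; the two may change places
- chuck: bystander, leave alone: scroll chuck: steel, 82 mm diameter, 62 mm tall, four short jaws on top; it always stands in tray_b. Origin: centre of its underside
- bowl: bystander, leave alone: turned dark wooden bowl, 110 mm rim diameter, 50 mm tall. Origin: centre of its underside
- blank: bystander, leave alone: square wooden turning blank lying flat, 150 x 45 x 45 mm, long along its x. Origin: centre of its underside
- jar: bystander, leave alone: closed amber jar with white cap, 60 mm diameter, 90 mm tall. Origin: centre of its underside
- tin: bystander, leave alone: closed steel tin, 70 mm diameter, 50 mm tall. Origin: centre of its underside
- gouge: bystander, leave alone: small turning gouge lying flat: wooden handle (120 mm, along its -x) and straight steel blade (130 mm, along its +x), about 24 mm tall. It has no hook and is not the tool for this job. Origin: where handle and blade meet, on the underside
Not all that is in view belongs to the job. What is shaped like the plate but blue or purple is not meant.

How it is judged:
By the outcome, as a careful person would: the job done as asked, in the order asked, and still so for the second after the job is handed in, with the robot touching nothing.
It also fails if it takes over 54 s, if anything falls off the work surface, if the arm or the gripper's body presses on something with over 40 N, if the wrist force passes 120 N, or if a joint passes its speed limit or range.

## Robot

A 6-joint arm with a two-finger parallel gripper is mounted at the origin on the work surface. World frame = base frame: x ahead of the robot, y to its left, z up, the work surface at z = 0. Lengths are in mm, angles in rad, forces in N, time in s.
With the tool pointing down it reaches from about 400 to 925 mm from the base axis. Payload 3.4 kg.
Tool frame: the origin (TCP) lies at the centre of the arm's flange, where the gripper is bolted on; the fingertips stand 173 mm ahead of it and the grasp point (between the pads) lies 155 mm ahead of it; x points along the fingers, y is the direction in which the jaws open and shut, and the axes are right-handed (so a half turn about x gives the same grasp; the last joint's range is limited). The gripper opens to 85 mm and grips with 20 to 120 N. Pads are 22 mm wide; open, the fingers measure 114 mm over their backs; the gripper's body (76 mm by 85 mm) begins 54 mm behind the grasp point. The pads swing forward as they close: fully open they stand 13 mm farther back than shut.
Start: joints at [-1.315, 0.307, 1.506, -0, 1.328, -0.073], TCP at [186.192, -544.027, 404.705] pointing down, gripper open.
Joint ranges: [-3.12, 3.12], [-1.05, 2.28], [0.14, 2.33], [-1.42, 4.57], [0.1, 2.73], [-2.68, 2.68]. Speed limits (rad/s): [2.57, 2.57, 3.14, 3.14, 3.14, 3.14].

## Interface

Orientations are given as a rotation vector (axis times angle).
In Python, from plant import sense, cams, workorder gives the robot as it stands.
- The arm moves only by the shell command python3 -m creep 'ROWS' [OPENING]. ROWS is a JSON object of lists of equal length, an entry for each row: "travel": the shift along the tool's x, y, z in cm, a list of three; "angular": the turn, a rotation vector about the tool's x, y, z in rad, a list of three. A call has 1 to 12 rows; each row is the pose to reach, as a shift and turn from the pose measured when the call began, along the tool's axes at that moment; what a row does not reach only later rows make up. A row lasts 1/10 s, in which the tool goes at most 50 mm and 8.59 degrees, less where a joint would pass 70% of its speed; a pose out of reach is approached as far as the arm can. A call with a gripper value outside its range is refused whole. OPENING is the closure, from 0 (fully open) to 1 (shut), set as the call begins (- or left out, the last holds). The fingers move at their own pace and stop on an object; the grip force is fixed at half the most. Time passes only in rows, so rows that repeat a pose let the fingers close. It gives the time, the measured TCP pose, the force and the opening at its end, in the units of the state.
- sense(): the state, without advancing time (a new reading comes with each control period).
- cams.camera(name): name is "side" or "top" or "wrist"; returns the picture (400x640x3 uint8, red, green, blue); there is no depth.
- cams.calibration(name): a dict with "fov_y" (degrees; the focal length in pixels is half the picture's height over the tangent of half this angle, whatever the lens; pixels are square), "cx", "cy" (the principal point, pixels), "camera_from_world" (4x4, takes a point from world to camera coordinates). Camera axes: x right, y up, looking along -z (the intrinsics and any distortion apply to the point x, -y, -z); pixel columns grow to the right and rows downward; lengths in mm; the calibration is good to about 2 mm. The wrist camera is an equidistant fisheye: a pixel r from the principal point sees the ray r / f radians off the axis. A picture is of the moment at which its call begins: read the wrist's pose just before it. calibration takes no time and is no camera call; for the wrist camera it gives the pose at the moment of the call.
- workorder.hand_in(): hands the job in, once; it reports no verdict.
The state is a dict: "time": time; "joint_pos": joint angles; "joint_velocities": joint speeds; "joint_torque": joint torques, N m; "tool_pos": TCP position; "eef_rot": TCP orientation; "ft_force": force on the tool from outside, world axes, zero at the start; "torque": the same for the moment, N m; "grip_width": finger opening in mm.
Only numpy, scipy, OpenCV 4.12 (cv2) and the standard library are available. Lean on these libraries where they do the work, as an engineer would, in place of code of your own. Each camera call takes 0.05 s, during which the arm holds its last target.

## Working session

There is one attempt and no reset: what is moved stays moved. The work goes in short steps, Python scripts to look and compute and a shell command to move; the robot and the scene stay as the last step left them, time stands still between calls to the robot, and variables do not carry over. Pictures are saved under pics/ and viewed, and the job is handed in when it is done.

```bash
ls; mkdir -p pics; python3 - <<'E'
from plant import sense,cams
import cv2
print(sense())
for n in("top","side","wrist"):
    c=cams.calibration(n);print(n,c)
    cv2.imwrite(f"pics/{n}0.png",cams.camera(n)[:,:,::-1])
E
```

```text
pics
{'time': 0.0, 'joint_pos': array([-1.31453254e+00,  3.07586949e-01,  1.50770733e+00, -1.41789183e-05,
        1.32838938e+00, -7.34928469e-02]), 'joint_velocities': array([-0.00054433, -0.00049154, -0.00099824, -0.00059485,  0.00084102,
        0.00076652]), 'joint_torque': array([ 2.48719902e-03, -4.57546628e+01, -2.51921135e+01,  1.62756724e-04,
        1.36176127e-02,  3.79414473e-06]), 'tool_pos': array([ 186.08096721, -543.68563346,  403.75986878]), 'eef_rot': array([ 2.04349701,  0.34220962, -2.04392075]), 'ft_force': array([-0.35950383,  0.11118703, -0.35791281]), 'torque': array([ 0.01660389, -0.03891049,  0.03152816]), 'grip_width': 85.25335196902593}
top {'fov_y': 46.66135171931407, 'cx': 317.92019093293595, 'cy': 203.01209949951493, 'camera_from_world': array([[-1.20661340e-02, -9.99913756e-01,  5.18552165e-03,
        -2.13006235e+01],
       [ 9.84884056e-01, -1.09882902e-02,  1.72866000e-01,
        -5.90480341e+02],
       [-1.72794111e-01,  7.19296190e-03,  9.84931701e-01,
        -1.31651106e+03],
       [ 0.00000000e+00,  0.00000000e+00,  0.00000000e+00,
      
[... 220 characters left out ...]
 [ 4.28507699e-02,  6.18207846e-01,  7.84845763e-01,
        -7.51445782e+01],
       [-4.48789521e-02, -7.83583289e-01,  6.19663707e-01,
        -1.52494123e+03],
       [ 0.00000000e+00,  0.00000000e+00,  0.00000000e+00,
         1.00000000e+00]])}
wrist {'fov_y': 65.70646984690485, 'cx': 322.82507635579356, 'cy': 204.25027157349226, 'camera_from_world': array([[ 3.24744080e-01, -9.45798936e-01, -2.37794739e-03,
        -5.73218266e+02],
       [ 8.94510860e-01,  3.07948871e-01, -3.24064521e-01,
         4.38214072e+01],
       [ 3.07232165e-01,  1.03110935e-01,  9.46031993e-01,
        -3.80967687e+02],
       [ 0.00000000e+00,  0.00000000e+00,  0.00000000e+00,
         1.00000000e+00]])}
```

View pics/top0.png

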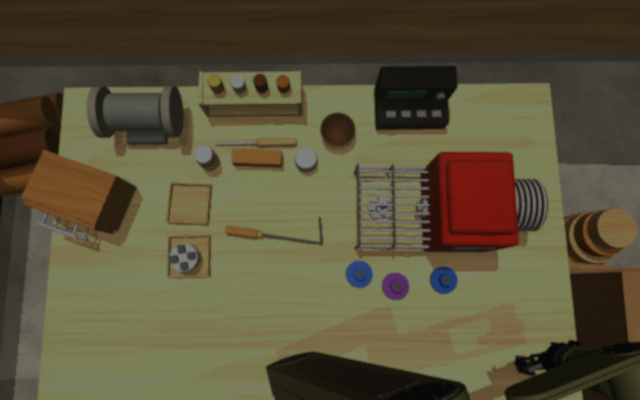

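View pics/side0.png

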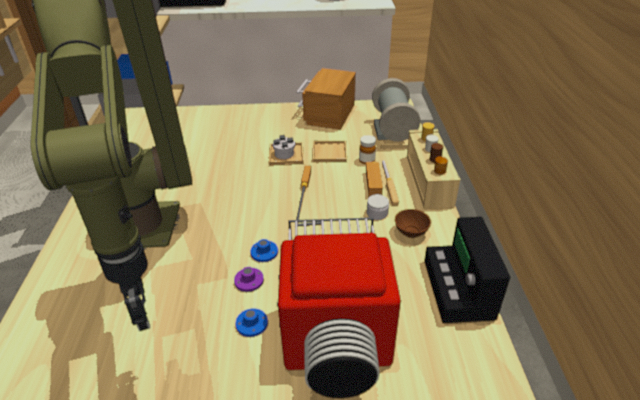

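View pics/wrist0.png

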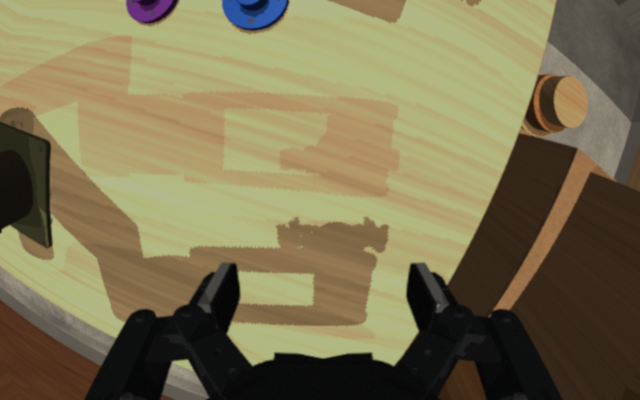

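The top view shows:
- **Guard:** columns 355–430, opening to the left (world +y), with the aluminium plate under it at about (380,207).
- **Rod:** handle at (228–260, 232), hook at (321,242).
- **Trays:** the empty one at (190,204), the chuck's at (188,257).
- **Decoys:** blue at (359,274) and (443,280), purple at (396,286).

I'll enlarge this to confirm.

```bash
cat > h.py <<'E'
import numpy as np, cv2
from scipy.spatial.transform import Rotation as R
from plant import sense,cams
def ray(n,u,v,c=None):
    c=c or cams.calibration(n); T=np.array(c["camera_from_world"]); f=200/np.tan(np.radians(c["fov_y"]/2))
    x=(u-c["cx"])/f;y=(v-c["cy"])/f
    if n=="wrist":
        r=np.hypot(x,y); k=np.sin(r)/r if r>1e-9 else 1; d=np.array([x*k,-y*k,-np.cos(r)])
    else: d=np.array([x,-y,-1.])
    Rm=T[:3,:3]; return -Rm.T@T[:3,3], Rm.T@d
def at(n,u,v,z,c=None):
    o,d=ray(n,u,v,c); return (o+d*(z-o[2])/d[2]).round(1)
def proj(n,p,c=None):
    c=c or cams.calibration(n); T=np.array(c["camera_from_world"]); f=200/np.tan(np.radians(c["fov_y"]/2))
    q=T[:3,:3]@np.array(p)+T[:3,3]; x,y,z=q[0],-q[1],-q[2]
    if n=="wrist":
        s=np.hypot(x,y); k=np.arctan2(s,z)/s
        return np.array([c["cx"]+f*x*k,c["cy"]+f*y*k])
    return np.array([c["cx"]+f*x/z,c["cy"]+f*y/z])
E
python3 - <<'E'
import cv2
a=cv2.imread("pics/top0.png")
cv2.imwrite("pics/top0a.png",cv2.resize(a[150:300,215:445],None,fx=3.4,fy=3.4,interpolation=cv2.INTER_CUBIC))
cv2.imwrite("pics/top0b.png",cv2.resize(a[120:290,150:350],None,fx=3.5,fy=3.5,interpolation=cv2.INTER_CUBIC))
E
```

```text
(no output)
```

View pics/top0a.png

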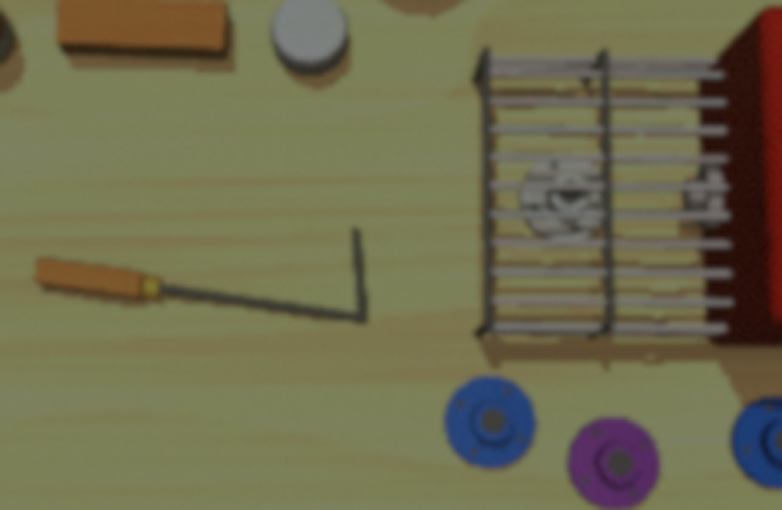

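View pics/top0b.png

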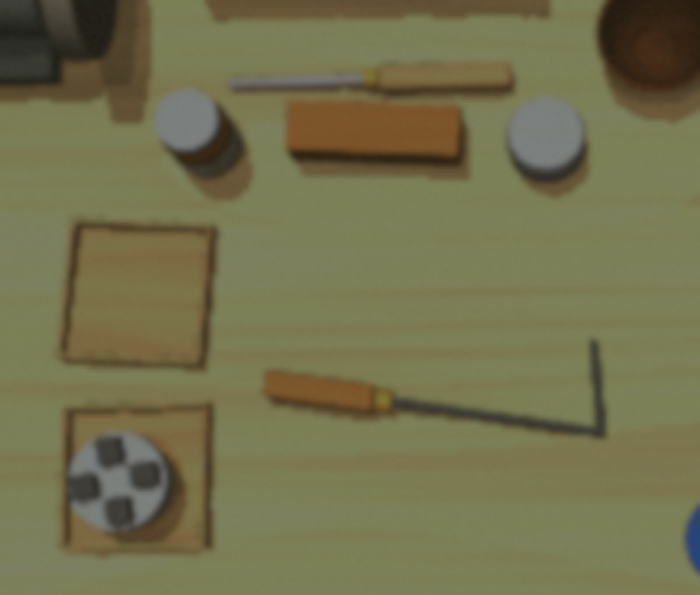

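```bash
python3 - <<'E'
from h import *
c=cams.calibration("top")
A=lambda x,y,z:at("top",215+x/3.4,150+y/3.4,z,c)
B=lambda x,y,z:at("top",150+x/3.5,120+y/3.5,z,c)
print("hook",A(362,316,4.5),B(600,432,4.5)); print("foot tip",A(356,232,4.5),B(594,344,4.5))
print("handle rear",A(40,268,30),B(267,383,30),"ferrule front top",A(160,289,20),B(392,402,20))
print("guard open roof corners z112",A(487,67,112),A(489,331,112), "wall", A(722,74,112),A(726,328,112))
print("plate left z14",A(519,200,14),"top",A(567,156,14),"bot",A(567,243,14), "hub", A(570,195,40))
for q in [(75,226),(214,230),(204,366),(63,358)]: print("trayA",B(*q,18))
for q in [(66,409),(210,404),(209,550),(65,548)]: print("trayB",B(*q,18))
print("tin",B(545,136,50)); print("blank",B(375,130,45))
E
```

```text
hook [476.4 -37.7   4.5] [474.9 -37.6   4.5]
foot tip [551.5 -33.4   4.5] [551.3 -33.4   4.5]
handle rear [519.3 242.9  30. ] [517.5 244.3  30. ] ferrule front top [500.8 139.3  20. ] [501.2 139.5  20. ]
guard open roof corners z112 [ 674.8 -144.   112. ] [ 453.5 -139.6  112. ] wall [ 666.7 -341.2  112. ] [ 453.7 -333.2  112. ]
plate left z14 [ 577.2 -178.7   14. ] top [ 616.6 -222.9   14. ] bot [ 538.2 -220.1   14. ] hub [ 577.  -220.5   40. ]
trayA [657.9 416.2  18. ]
trayA [653.1 295.5  18. ]
trayA [534.2 300.8  18. ]
trayA [542.4 421.5  18. ]
trayB [498.6 417.   18. ]
trayB [501.5 294.7  18. ]
trayB [378.6 292.1  18. ]
trayB [381.7 412.8  18. ]
tin [725.5   6.9  50. ]
blank [733.8 153.3  45. ]
```

```bash
cat >> h.py <<'E'
def go(p,psi,tilt=None):
    """p: wanted grasp-point (155 ahead), tool down, jaw axis (mod pi) at world angle psi. prints travel cm, angular"""
    s=sense(); R0=R.from_rotvec(s["eef_rot"]); best=None
    for a in (psi,psi+np.pi):
        y=np.array([np.cos(a),np.sin(a),0]); x=np.array([0,0,-1.]); M=np.column_stack([x,y,np.cross(x,y)])
        r=(R0.inv()*R.from_matrix(M)).as_rotvec()
        if best is None or np.linalg.norm(r)<np.linalg.norm(best): best=r
    t=np.array(p,float)+[0,0,155]-s["tool_pos"]
    print("p",p,"travel cm",(R0.inv().apply(t)/10).round(2),"ang",best.round(4),"dist",np.linalg.norm(t).round(1))
def st():
    s=sense();R0=R.from_rotvec(s["eef_rot"]);M=R0.as_matrix()
    print("t",round(s["time"],2),"grasp",(s["tool_pos"]+155*M[:,0]).round(1),"x",M[:,0].round(3),"jaw",np.degrees(np.arctan2(M[1,1],M[0,1])).round(2),"F",s["ft_force"].round(1),"w",s["grip_width"].round(1),"q",s["joint_pos"].round(2))
E
python3 - <<'E'
from h import *
st(); print(R.from_rotvec(sense()["eef_rot"]).as_matrix().round(3))
psi=np.arctan2(-.151,.989)
for p in [(300,-300,250),(480,-60,180),(509.5,184.8,130)]: go(p,psi)
E
```

```text
Traceback (most recent call last):
  File "h.py", line 31, in st
    print("t",round(s["time"],2),"grasp",(s["tool_pos"]+155*M[:,0]).round(1),"x",M[:,0].round(3),"jaw",np.degrees(np.arctan2(M[1,1],M[0,1])).round(2),"F",s["ft_force"].round(1),"w",s["grip_width"].round(1),"q",s["joint_pos"].round(2))
                                                                                                                                                                                     ^^^^^^^^^^^^^^^^^^^^^
AttributeError: 'float' object has no attribute 'round'
```

```bash
sed -i 's/s\["grip_width"\].round(1)/round(s["grip_width"],1)/' h.py
python3 - <<'E'
from h import *
st(); print(R.from_rotvec(sense()["eef_rot"]).as_matrix().round(3))
psi=np.arctan2(-.151,.989)
for p in [(300,-300,250),(480,-60,180),(509.5,184.8,130)]: go(p,psi)
E
```

```text
t 0.15 grasp [ 186.1 -543.5  249. ] x [-0.     0.001 -1.   ] jaw -71.1 F [ 0.2 -0.3  0.2] w 85.8 q [-1.31  0.31  1.51 -0.    1.33 -0.07]
[[-0.     0.324 -0.946]
 [ 0.001 -0.946 -0.324]
 [-1.    -0.002 -0.   ]]
p (300, -300, 250) travel cm [ -0.07 -19.38 -18.67] ang [-1.0895e+00 -9.0000e-04  1.3000e-03] dist 269.1
p (480, -60, 180) travel cm [  6.96 -36.24 -43.47] ang [-1.0895e+00 -9.0000e-04  1.3000e-03] dist 570.2
p (509.5, 184.8, 130) travel cm [ 12.   -58.44 -54.19] ang [-1.0895e+00 -9.0000e-04  1.3000e-03] dist 806.0
```

```bash
python3 -m creep '{"travel":[[0,-5,-4.8],[0,-10,-9.6],[0,-15,-14.4],[0,-19.4,-18.7],[0.5,-22,-22],[1.5,-25,-26.5],[3,-28,-31],[4.5,-31.5,-36],[6,-34,-40],[7,-36.2,-43.5],[7.5,-40,-46],[8,-45,-49]],"angular":[[-0.1,0,0],[-0.2,0,0],[-0.3,0,0],[-0.4,0,0],[-0.5,0,0],[-0.6,0,0],[-0.7,0,0],[-0.8,0,0],[-0.9,0,0],[-1.0,0,0],[-1.09,0,0],[-1.09,0,0]]}' -; python3 - <<'E'
from h import *
st();go((509.5,184.8,130),np.arctan2(-.151,.989))
E
```

```text
time: 1.35
tool_pos: [478.1, -28.0, 335.2]
eef_rot: [1.319, 1.136, -1.318]
ft_force: [0.6, -1.0, 0.5]
grip_width: 85.5
t 1.35 grasp [478.1 -27.8 180.2] x [ 0.     0.001 -1.   ] jaw -8.54 F [ 0.6 -1.   0.5] w 85.5 q [-0.15  0.24  1.8   0.    1.1   0.  ]
p (509.5, 184.8, 130) travel cm [  5.05  -0.06 -21.5 ] ang [ 0.0024 -0.0013  0.0002] dist 220.9
```

```bash
python3 -m creep '{"travel":[[1,0,-5],[2,0,-10],[3.5,0,-15],[4.5,0,-19],[5,0,-21.5],[5,0,-21.5],[5,0,-21.5]],"angular":[[0,0,0],[0,0,0],[0,0,0],[0,0,0],[0,0,0],[0,0,0],[0,0,0]]}' -; python3 - <<'E'
from h import *
st()
cv2.imwrite("pics/w1.png",cams.camera("wrist")[:,:,::-1])
c=cams.calibration("wrist")
for p in [(509.5,184.8,30),(475.5,-37.7,4.5),(552,-32,4.5),(504.9,155.1,30),(519.3,249,30)]:print(p,proj("wrist",p,c).round(1))
E
```

```text
time: 2.05
tool_pos: [509.7, 185.0, 285.0]
eef_rot: [1.316, 1.137, -1.318]
ft_force: [0.5, 0.0, 0.1]
grip_width: 85.7
t 2.05 grasp [509.5 185.1 130. ] x [-0.001  0.    -1.   ] jaw -8.43 F [0.5 0.  0.1] w 85.7 q [0.27 0.38 1.73 0.   1.03 0.42]
(509.5, 184.8, 30) [324.3 212.1]
(475.5, -37.7, 4.5) [323.1 377.6]
(552, -32, 4.5) [385.5 366.9]
(504.9, 155.1, 30) [324.  246.8]
(519.3, 249, 30) [324.8 127.3]
```

View pics/w1.png

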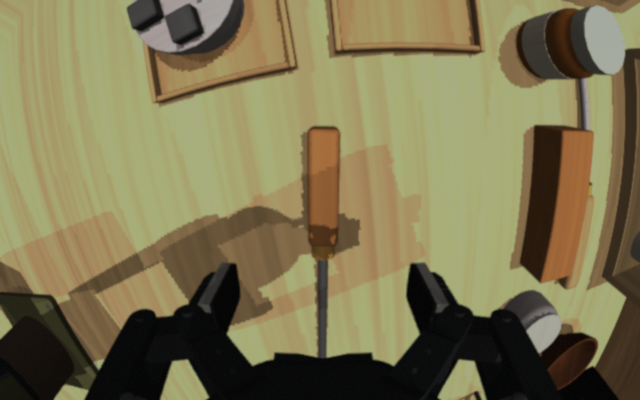

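The wrist view confirms the rod: the handle runs from (323,127) to (322,247), centred between the jaws and within 1–2 px of prediction. Next I descend and grip.

```bash
python3 -m creep '{"travel":[[3,0,0],[6,0,0],[8,0,0],[9.5,0,0],[10.3,0,0],[10.8,0,0],[10.8,0,0]],"angular":[[0,0,0],[0,0,0],[0,0,0],[0,0,0],[0,0,0],[0,0,0],[0,0,0]]}' - ; python3 -m creep '{"travel":[[0,0,0],[0,0,0],[0,0,0],[0,0,0],[0,0,0],[0,0,0],[0,0,0],[0,0,0]],"angular":[[0,0,0],[0,0,0],[0,0,0],[0,0,0],[0,0,0],[0,0,0],[0,0,0],[0,0,0]]}' 1; python3 - <<'E'
from h import *
st()
E
```

```text
time: 2.8
tool_pos: [509.7, 183.6, 177.3]
eef_rot: [1.318, 1.136, -1.319]
ft_force: [0.1, -0.1, 0.8]
grip_width: 85.6
time: 3.6
tool_pos: [510.0, 183.8, 177.9]
eef_rot: [1.319, 1.135, -1.318]
ft_force: [-0.9, 0.8, 6.0]
grip_width: 22.9
t 3.6 grasp [509.9 183.9  22.9] x [-0.     0.001 -1.   ] jaw -8.57 F [-0.9  0.8  6. ] w 22.9 q [0.27 0.53 1.84 0.   0.77 0.42]
```

```bash
python3 - <<'E'
from h import *
go((510,183.8,83),np.radians(-8.57));go((523,135,83),0);go((523,-64,83),0)
E
python3 -m creep '{"travel":[[-1,0,0],[-2.5,0,0],[-4,0,0],[-5.5,0,0],[-6,0,0],[-6,0,0]],"angular":[[0,0,0],[0,0,0],[0,0,0],[0,0,0],[0,0,0],[0,0,0]]}' - ;python3 - <<'E'
from h import *
st()
cv2.imwrite("pics/s2.png",cv2.resize(cams.camera("side")[100:300,200:480,::-1],None,fx=2.8,fy=2.8))
cv2.imwrite("pics/t2.png",cv2.resize(cams.camera("top")[150:300,215:445,::-1],None,fx=3.4,fy=3.4))
go((523,135,83),0);go((523,-64,83),0)
E
```

```text
p (510, 183.8, 83) travel cm [-6.01  0.   -0.01] ang [ 0.     -0.0006  0.0002] dist 60.1
p (523, 135, 83) travel cm [-6.01  2.02  4.62] ang [-0.1496 -0.0007  0.0002] dist 78.5
p (523, -64, 83) travel cm [-6.02  4.98 24.3 ] ang [-0.1496 -0.0007  0.0002] dist 255.3
time: 4.2
tool_pos: [510.1, 183.8, 238.7]
eef_rot: [1.32, 1.135, -1.317]
ft_force: [1.5, 0.3, -2.0]
grip_width: 23.1
t 4.2 grasp [510.3 184.   83.7] x [ 0.001  0.001 -1.   ] jaw -8.56 F [ 1.5  0.3 -2. ] w 23.1 q [0.27 0.44 1.78 0.   0.91 0.42]
p (523, 135, 83) travel cm [-0.05  2.05  4.61] ang [-0.1495 -0.0003  0.0011] dist 50.5
p (523, -64, 83) travel cm [-0.06  5.01 24.29] ang [-0.1495 -0.0003  0.0011] dist 248.0
```

View pics/s2.png

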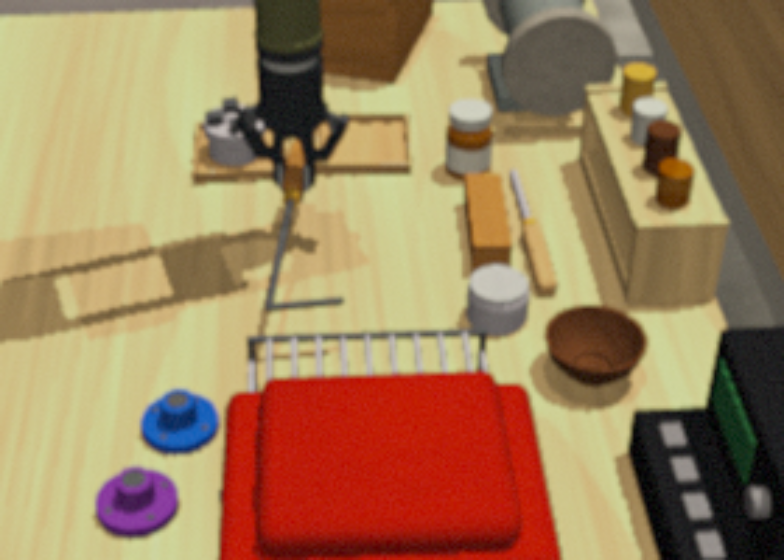

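View pics/t2.png

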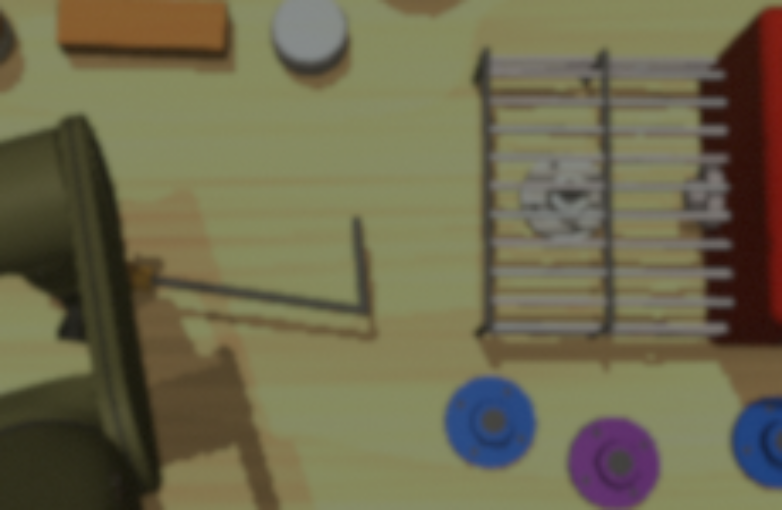

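The rod is lifted. The hook is at top (322,241) and side (296,209). I'll triangulate its height to check for droop.

```bash
cat >> h.py <<'E'
def tri(a,b):
    (o1,d1),(o2,d2)=a,b
    s=np.linalg.lstsq(np.column_stack([d1,-d2]),o2-o1,rcond=None)[0]
    p,q=o1+d1*s[0],o2+d2*s[1]; print("tri",((p+q)/2).round(1),"gap",np.linalg.norm(p-q).round(1))
E
python3 - <<'E'
from h import *
tri(ray("top",322.4,241.2),ray("side",295.7,209.3))
tri(ray("top",320,214.1),ray("side",322.1,207.1))
E
```

```text
tri [477.5 -39.4  66. ] gap 3.2
tri [556.4 -33.6  65.2] gap 2.8
```

```bash
python3 -m creep '{"travel":[[0,1,2.3],[0,2.05,4.6],[0,2.35,6.6],[0,2.65,8.6],[0,2.95,10.6],[0,3.25,12.6],[0,3.6,15],[0,4,17.4],[0,4.35,19.8],[0,4.7,22.2],[0,5,24.3],[0,5,24.3]],"angular":[[-0.075,0,0],[-0.15,0,0],[-0.15,0,0],[-0.15,0,0],[-0.15,0,0],[-0.15,0,0],[-0.15,0,0],[-0.15,0,0],[-0.15,0,0],[-0.15,0,0],[-0.15,0,0],[-0.15,0,0]]}' - ;python3 - <<'E'
from h import *
st()
cv2.imwrite("pics/s3.png",cv2.resize(cams.camera("side")[100:300,200:480,::-1],None,fx=2.8,fy=2.8))
cv2.imwrite("pics/t3.png",cv2.resize(cams.camera("top")[150:260,300:445,::-1],None,fx=5,fy=5))
E
```

```text
time: 5.5
tool_pos: [522.7, -66.2, 236.5]
eef_rot: [1.21, 1.21, -1.213]
ft_force: [0.6, -0.2, -1.7]
grip_width: 23.1
t 5.5 grasp [522.3 -66.2  81.5] x [-0.002 -0.    -1.   ] jaw -0.12 F [ 0.6 -0.2 -1.7] w 23.1 q [-0.21  0.43  1.82 -0.    0.9  -0.2 ]
```

View pics/t3.png

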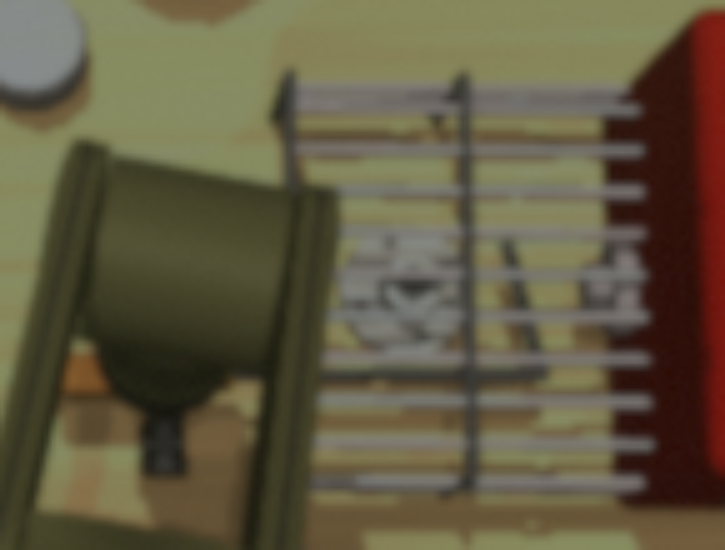

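View pics/s3.png

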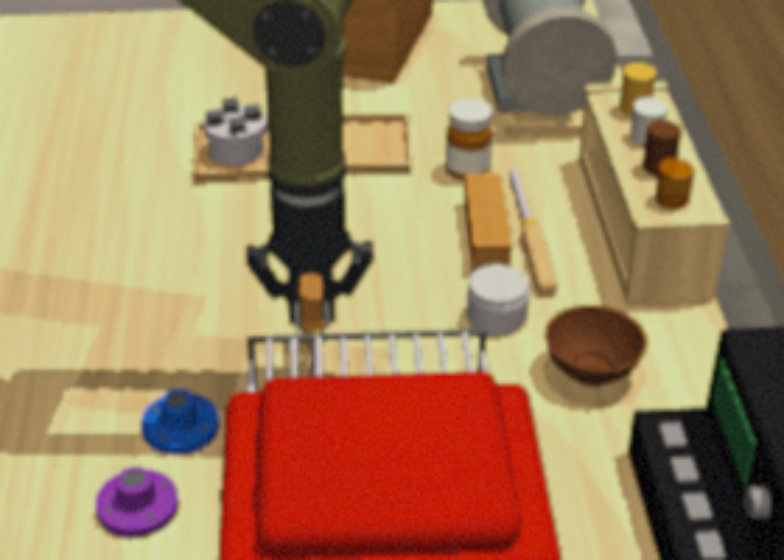

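```bash
python3 - <<'E'
from h import *
C=lambda x,y,z:at("top",300+x/5,150+y/5,z)
print("hook",C(545,372,62),"tip",C(506,240,62),"shaft@335",C(335,375,68))
print("plate L",C(342,290,14),"bot",C(400,352,14),"top",C(400,230,14))
print("spindle end",C(583,285,66)); s=sense()
c=cams.calibration("top")
for p in[(576,-219.5,40),(576,-259.5,14),(576,-179.5,14)]:
  u=proj("top",p,c); print(((u-[300,150])*5).round())
E
```

```text
hook [ 522.3 -292.    62. ] tip [ 600.6 -272.7   62. ] shaft@335 [ 521.2 -169.2   68. ]
plate L [ 579.7 -181.1   14. ] bot [ 541.5 -214.9   14. ] top [ 616.3 -217.6   14. ]
spindle end [ 572.6 -315.8   66. ]
[412. 288.]
[472. 295.]
[340. 296.]
```

```bash
python3 -m creep '{"travel":[[1,0,0],[2,0,0],[3,0,0],[4,0,0],[4.8,0,0],[5.4,0,0],[5.7,0,0],[5.7,0,0]],"angular":[[0,0,0],[0,0,0],[0,0,0],[0,0,0],[0,0,0],[0,0,0],[0,0,0],[0,0,0]]}' - ;python3 - <<'E'
from h import *
st()
cv2.imwrite("pics/t4.png",cv2.resize(cams.camera("top")[150:260,300:445,::-1],None,fx=5,fy=5))
E
```

```text
time: 6.4
tool_pos: [522.2, -64.2, 179.1]
eef_rot: [1.209, 1.212, -1.212]
ft_force: [-0.6, -0.6, -2.1]
grip_width: 23.2
t 6.4 grasp [521.6 -64.   24.1] x [-0.004  0.001 -1.   ] jaw -0.06 F [-0.6 -0.6 -2.1] w 23.2 q [-0.2   0.52  1.87  0.    0.76 -0.2 ]
```

View pics/t4.png

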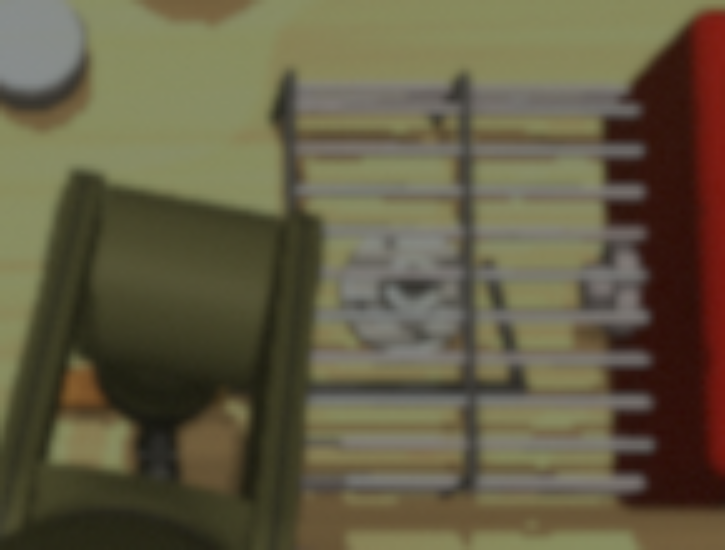

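```bash
python3 -m creep '{"travel":[[0.05,0.3,0],[0.05,0.6,-0.4],[0.05,0.8,-0.8],[0.05,0.8,-1.2],[0.05,0.8,-1.6],[0.05,0.8,-2.1],[0.05,0.8,-2.7],[0.05,0.8,-3.4],[0.05,0.8,-4.1],[0.05,0.8,-4.8],[0.05,0.8,-5.2],[0.05,0.8,-5.2]],"angular":[[0,0,0],[0,0,0],[0,0,0],[0,0,0],[0,0,0],[0,0,0],[0,0,0],[0,0,0],[0,0,0],[0,0,0],[0,0,0],[0,0,0]]}' - ;python3 - <<'E'
from h import *
st()
cv2.imwrite("pics/t5.png",cv2.resize(cams.camera("top")[150:260,300:445,::-1],None,fx=5,fy=5))
E
```

```text
time: 7.65
tool_pos: [530.1, -11.3, 179.0]
eef_rot: [1.209, 1.213, -1.211]
ft_force: [-0.2, -0.0, -2.9]
grip_width: 23.1
t 7.65 grasp [529.6 -11.   24. ] x [-0.004  0.002 -1.   ] jaw -0.02 F [-0.2 -0.  -2.9] w 23.1 q [-0.1   0.52  1.86  0.    0.77 -0.1 ]
```

View pics/t5.png

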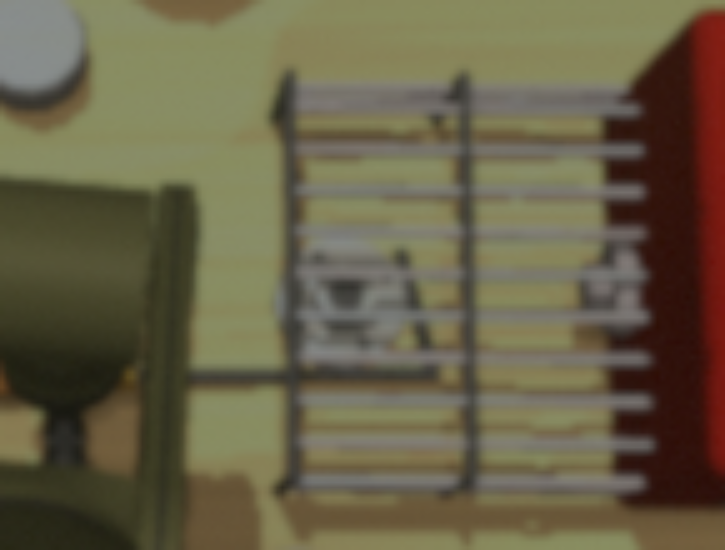

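The plate is nested in the hook and sliding. I'll keep drawing it out.

```bash
python3 -m creep '{"travel":[[0.05,0,-0.6],[0.05,0,-1.4],[0.05,0,-2.2],[0.05,0,-3.0],[0.05,0,-3.8],[0.05,0,-4.6],[0.05,0,-5.4],[0.05,0,-6.2],[0.05,0,-7.0],[0.05,0,-7.8],[0.05,0,-8.6],[0.05,0,-9.2]],"angular":[[0,0,0],[0,0,0],[0,0,0],[0,0,0],[0,0,0],[0,0,0],[0,0,0],[0,0,0],[0,0,0],[0,0,0],[0,0,0],[0,0,0]]}' - ; python3 -m creep '{"travel":[[0.05,0,-0.8],[0.05,0,-1.6],[0.05,0,-2.4],[0.05,0,-3.2],[0.05,0,-4.0],[0.05,0,-4.8],[0.05,0,-5.6],[0.05,0,-6.3],[0.05,0,-6.9],[0.05,0,-7.3],[0.05,0,-7.5],[0.05,0,-7.5]],"angular":[[0,0,0],[0,0,0],[0,0,0],[0,0,0],[0,0,0],[0,0,0],[0,0,0],[0,0,0],[0,0,0],[0,0,0],[0,0,0],[0,0,0]]}' - ;python3 - <<'E'
from h import *
st()
cv2.imwrite("pics/t6.png",cv2.resize(cams.camera("top")[150:280,240:400,::-1],None,fx=4.5,fy=4.5))
cv2.imwrite("pics/w6.png",cams.camera("wrist")[:,:,::-1])
E
```

```text
time: 8.9
tool_pos: [530.1, 81.2, 178.6]
eef_rot: [1.209, 1.213, -1.211]
ft_force: [-0.2, -3.5, -2.7]
grip_width: 23.2
time: 10.1
tool_pos: [530.1, 156.6, 178.2]
eef_rot: [1.21, 1.214, -1.211]
ft_force: [0.0, -1.6, -1.3]
grip_width: 22.9
t 10.1 grasp [529.5 157.   23.2] x [-0.004  0.003 -1.   ] jaw -0.03 F [ 0.  -1.6 -1.3] w 22.9 q [0.21 0.54 1.81 0.   0.79 0.21]
```

View pics/t6.png

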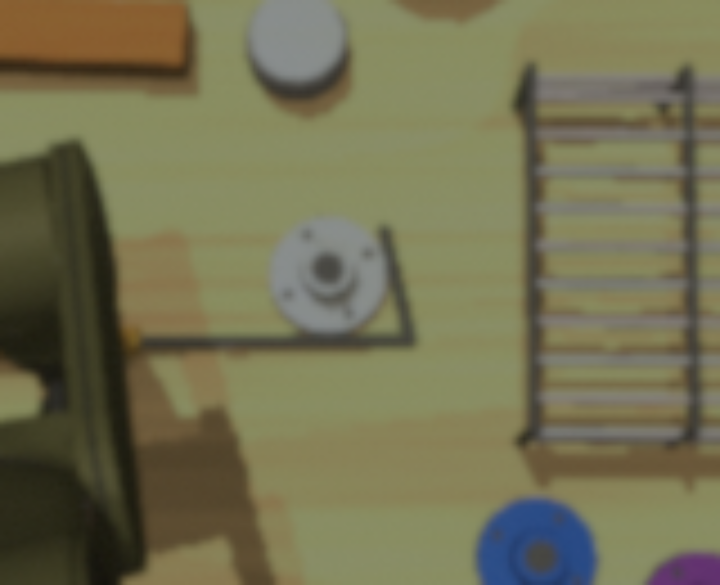

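View pics/w6.png

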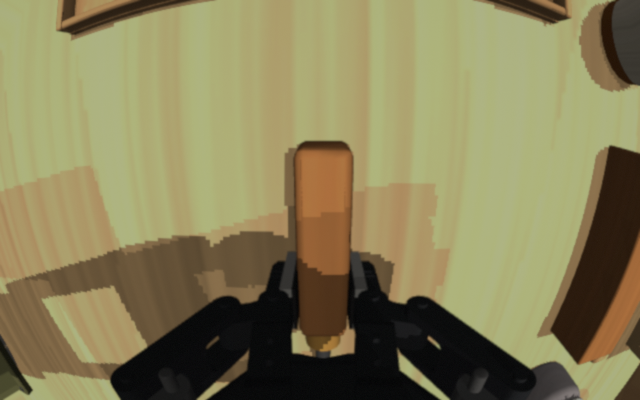

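The plate is well clear at crop (330,275), nested against shaft and foot. Next I back the hook off diagonally, lay the rod down and release it.

```bash
python3 -m creep '{"travel":[[0,-0.3,0.4],[0,-0.8,0.8],[0,-1.3,1.2],[0,-1.8,1.5],[0.05,-2,1.5],[0.1,-2,1.5],[0.1,-2,1.5]],"angular":[[0,0,0],[0,0,0],[0,0,0],[0,0,0],[0,0,0],[0,0,0],[0,0,0]]}' - ; python3 -m creep '{"travel":[[0,0,0],[0,0,0],[0,0,0],[0,0,0],[0,0,0]],"angular":[[0,0,0],[0,0,0],[0,0,0],[0,0,0],[0,0,0]]}' 0.45; python3 - <<'E'
from h import *
st()
E
```

```text
time: 10.9
tool_pos: [509.5, 141.0, 177.9]
eef_rot: [1.209, 1.214, -1.212]
ft_force: [-1.9, -4.0, 7.3]
grip_width: 23.3
time: 11.4
tool_pos: [509.5, 141.1, 177.9]
eef_rot: [1.209, 1.214, -1.212]
ft_force: [-0.4, -0.5, -0.1]
grip_width: 47.2
t 11.4 grasp [508.8 141.4  22.9] x [-0.005  0.002 -1.   ] jaw -0.03 F [-0.4 -0.5 -0.1] w 47.2 q [0.19 0.52 1.86 0.   0.76 0.19]
```

```bash
python3 -m creep '{"travel":[[-2,0,0],[-5,0,0],[-9,0,0],[-12,0,0],[-12,2,4],[-12,4,8],[-12,6,12],[-12,6.4,15.3],[-12,6.4,15.3],[-12,6.4,15.3]],"angular":[[0,0,0],[0,0,0],[0,0,0],[0,0,0],[0,0,0],[0,0,0],[0,0,0],[0,0,0],[0,0,0],[0,0,0]]}' - ; python3 - <<'E'
from h import *
st()
cv2.imwrite("pics/t7.png",cv2.resize(cams.camera("top")[150:280,200:360,::-1],None,fx=4.5,fy=4.5))
cv2.imwrite("pics/w7.png",cams.camera("wrist")[:,:,::-1])
c=cams.calibration("wrist")
for p in [(573,-12,40),(573,-12,14),(533,-12,14),(613,-12,14),(573,28,14),(508,172,30)]:print(p,proj("wrist",p,c).round(1))
E
```

```text
time: 12.4
tool_pos: [573.9, -12.9, 296.9]
eef_rot: [1.21, 1.214, -1.214]
ft_force: [-0.8, 0.7, -0.3]
grip_width: 46.8
t 12.4 grasp [573.  -12.5 141.9] x [-0.006  0.003 -1.   ] jaw -0.16 F [-0.8  0.7 -0.3] w 46.8 q [-0.1   0.41  1.65  0.    1.09 -0.09]
(573, -12, 40) [325.6 213.4]
(573, -12, 14) [325.5 202.9]
(533, -12, 14) [279.3 202.8]
(613, -12, 14) [371.6 203. ]
(573, 28, 14) [325.6 156.9]
(508, 172, 30) [241.9 -15.7]
```

View pics/w7.png

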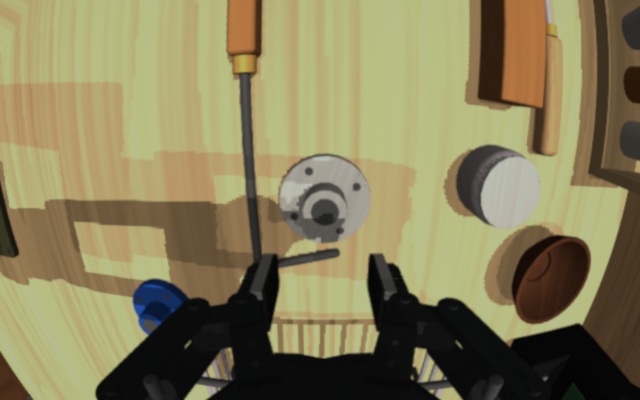

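View pics/t7.png

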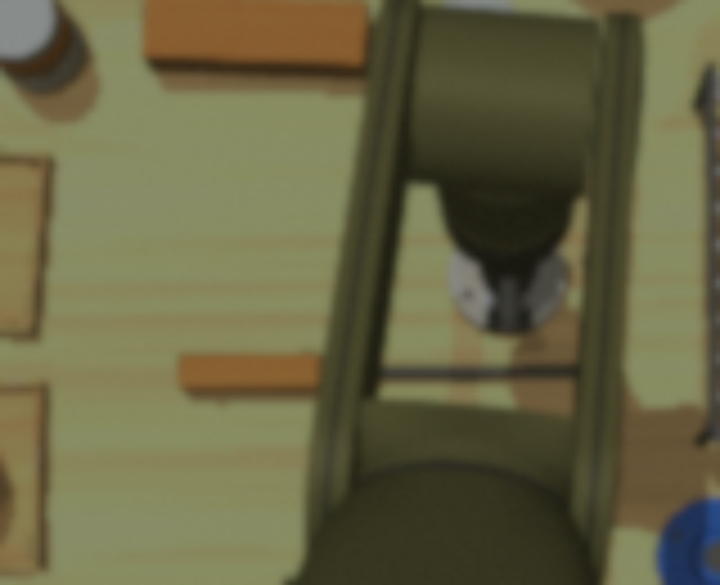

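The wrist view shows the plate's hub bore at (324,212) and the flange spanning columns 278–371, so the plate's centre is about (572.5, -10.5). The rod lies flat, with the hook at (262,262) clear of the plate.

```bash
python3 - <<'E'
from h import *
go((572.5,-10.5,33.5),0)
E
python3 -m creep '{"travel":[[0,0,-0.2],[0,0,-0.2],[1.5,0,-0.2],[4.5,0,-0.2],[7,0,-0.2],[9,0,-0.2],[10.2,0,-0.2],[10.8,0,-0.2],[10.8,0,-0.2]],"angular":[[0,0,0],[0,0,0],[0,0,0],[0,0,0],[0,0,0],[0,0,0],[0,0,0],[0,0,0],[0,0,0]]}' 0; python3 - <<'E'
from h import *
st()
cv2.imwrite("pics/w8.png",cams.camera("wrist")[:,:,::-1])
go((572.5,-10.5,33.5),0)
E
```

```text
p (572.5, -10.5, 33.5) travel cm [10.84 -0.04 -0.07] ang [-0.0004 -0.0026  0.0059] dist 108.5
time: 13.4
tool_pos: [572.8, -8.8, 188.5]
eef_rot: [1.208, 1.216, -1.213]
ft_force: [0.1, -0.1, -0.8]
grip_width: 85.1
t 13.4 grasp [571.8  -8.4  33.5] x [-0.007  0.003 -1.   ] jaw 0.01 F [ 0.1 -0.1 -0.8] w 85.1 q [-0.09  0.54  1.76  0.    0.85 -0.09]
p (572.5, -10.5, 33.5) travel cm [ 0.07 -0.07  0.15] ang [ 0.0001 -0.0025  0.0055] dist 1.8
```

View pics/w8.png

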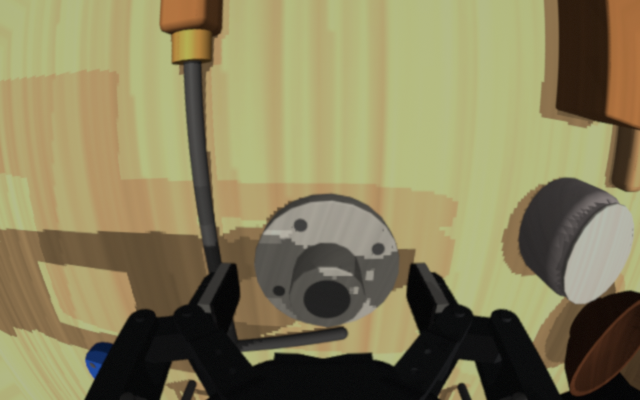

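```bash
python3 - <<'E'
from h import *
for y in(-6,-10.5,-14):print(y,proj("wrist",(572.5,y,40)).round(1),proj("wrist",(572.5,y+40,14)).round(1))
print(at("wrist",327,299,40),at("wrist",327,196,14))
E
```

```text
-6 [325.8 288.2] [326.  188.3]
-10.5 [325.7 296.1] [325.9 197.2]
-14 [325.7 302. ] [325.9 203.9]
[573.1 -12.2  40. ] [573.   30.1  14. ]
```

```bash
python3 -m creep '{"travel":[[0,0.1,0.25],[0,0.1,0.25],[0,0.1,0.25]],"angular":[[0,0,0],[0,0,0],[0,0,0]]}' 0; python3 -m creep '{"travel":[[0,0,0],[0,0,0],[0,0,0],[0,0,0],[0,0,0],[0,0,0],[0,0,0],[0,0,0]],"angular":[[0,0,0],[0,0,0],[0,0,0],[0,0,0],[0,0,0],[0,0,0],[0,0,0],[0,0,0]]}' 1; python3 - <<'E'
from h import *
st()
E
```

```text
time: 13.75
tool_pos: [574.6, -11.7, 190.0]
eef_rot: [1.209, 1.214, -1.211]
ft_force: [0.4, 0.3, -0.7]
grip_width: 85.5
time: 14.55
tool_pos: [574.4, -11.7, 190.5]
eef_rot: [1.209, 1.214, -1.211]
ft_force: [-2.2, 0.6, 6.6]
grip_width: 33.9
t 14.55 grasp [573.8 -11.3  35.5] x [-0.004  0.002 -1.   ] jaw -0.01 F [-2.2  0.6  6.6] w 33.9 q [-0.09  0.54  1.75  0.    0.85 -0.1 ]
```

```bash
python3 -m creep '{"travel":[[-0.5,0,0],[-1.5,0,0],[-3,0,0],[-5,0,0],[-7,0,0],[-9,0,0],[-10,0,0],[-10,0,0]],"angular":[[0,0,0],[0,0,0],[0,0,0],[0,0,0],[0,0,0],[0,0,0],[0,0,0],[0,0,0]]}' - ; python3 - <<'E'
from h import *
st()
cv2.imwrite("pics/w9.png",cams.camera("wrist")[:,:,::-1])
cv2.imwrite("pics/s9.png",cv2.resize(cams.camera("side")[50:250,220:440,::-1],None,fx=3,fy=3))
for p in[(597,230,130),(597,330,130),(597,358.5,130)]:go(p,0)
E
```

```text
time: 15.35
tool_pos: [575.3, -11.9, 292.1]
eef_rot: [1.211, 1.211, -1.209]
ft_force: [0.6, 0.5, -4.4]
grip_width: 33.8
t 15.35 grasp [575.2 -11.6 137.1] x [-0.001  0.002 -1.   ] jaw -0.01 F [ 0.6  0.5 -4.4] w 33.8 q [-0.09  0.41  1.65  0.    1.08 -0.1 ]
p (597, 230, 130) travel cm [  0.55   2.26 -24.18] ang [-0.0002 -0.0024  0.0048] dist 242.9
p (597, 330, 130) travel cm [  0.57   2.26 -34.18] ang [-0.0002 -0.0024  0.0048] dist 342.6
p (597, 358.5, 130) travel cm [  0.58   2.26 -37.03] ang [-0.0002 -0.0024  0.0048] dist 371.1
```

View pics/w9.png

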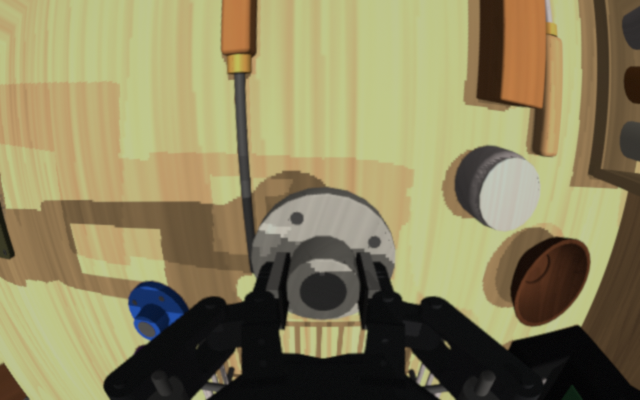

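View pics/s9.png

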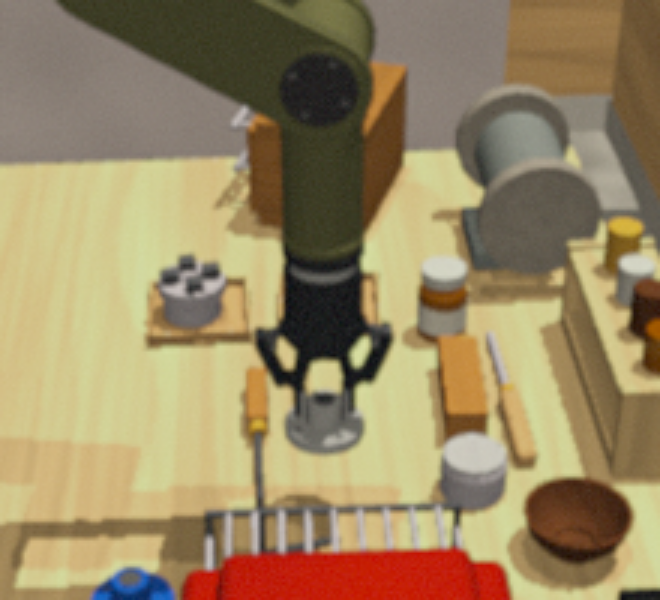

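```bash
python3 -m creep '{"travel":[[0,0.2,-2],[0,0.4,-5],[0,0.6,-8.5],[0,0.8,-12],[0,1,-15.5],[0,1.2,-19],[0,1.4,-22.5],[0,1.6,-26],[0,1.8,-29.5],[0,2,-32.5],[0,2.2,-35],[0,2.2,-36.5]],"angular":[[0,0,0],[0,0,0],[0,0,0],[0,0,0],[0,0,0],[0,0,0],[0,0,0],[0,0,0],[0,0,0],[0,0,0],[0,0,0],[0,0,0]]}' - ;python3 -m creep '{"travel":[[0,0,-0.3],[0,0,-0.3],[0,0,-0.3]],"angular":[[0,0,0],[0,0,0],[0,0,0]]}' - ; python3 - <<'E'
from h import *
st()
cv2.imwrite("pics/w10.png",cams.camera("wrist")[:,:,::-1])
cv2.imwrite("pics/t10.png",cv2.resize(cams.camera("top")[130:280,120:340,::-1],None,fx=3.5,fy=3.5))
c=cams.calibration("wrist")
for p in [(539,301,18),(654,296,18),(658,416,18),(540,421,18)]:print(p,proj("wrist",p,c).round(1))
E
```

```text
time: 16.65
tool_pos: [595.9, 355.1, 288.6]
eef_rot: [1.206, 1.216, -1.213]
ft_force: [0.0, -0.5, -4.3]
grip_width: 33.9
time: 16.95
tool_pos: [595.7, 356.9, 287.9]
eef_rot: [1.204, 1.216, -1.215]
ft_force: [-0.2, -0.9, -5.0]
grip_width: 34.1
t 16.95 grasp [594.3 356.9 132.9] x [-0.009 -0.    -1.   ] jaw 0.04 F [-0.2 -0.9 -5. ] w 34.1 q [0.48 0.56 1.38 0.   1.21 0.48]
(539, 301, 18) [263.3 264.5]
(654, 296, 18) [390.1 269.6]
(658, 416, 18) [405.6 135.8]
(540, 421, 18) [255.6 128.7]
```

View pics/w10.png

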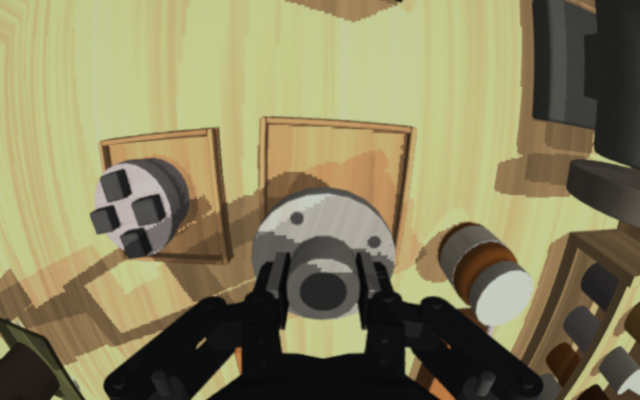

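View pics/t10.png

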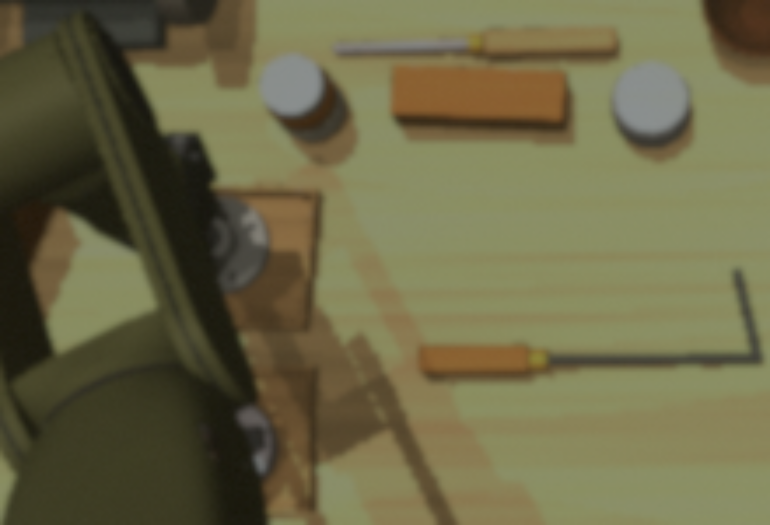

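```bash
python3 - <<'E'
from h import *
a=at("wrist",262,118,18);b=at("wrist",415,128,18);print(a,b,np.linalg.norm(a-b))
print(at("wrist",394,268,18))
# from top image
c=lambda x,y,z:at("top",120+x/3.5,130+y/3.5,z)
print(c(322,192,18),c(308,330,18), "rod hook",c(757,359,4.5),"tip",c(737,272,4.5),"rear",c(419,360,30))
E
```

```text
[545.4 429.3  18. ] [665.5 422.6  18. ] 120.28674074892879
[657.5 297.6  18. ]
[655.7 293.   18. ] [535.  301.6  18. ] rod hook [507.2 -82.9   4.5] tip [583.5 -66.9   4.5] rear [506.8 204.3  30. ]
```

```bash
python3 - <<'E'
from h import *
go((600,361,42.5),0)
E
```

```text
p (600, 361, 42.5) travel cm [ 9.1   0.47 -0.42] ang [ 0.0001 -0.0008  0.0079] dist 91.2
```

```bash
python3 -m creep '{"travel":[[0,0.4,-0.4],[2,0.5,-0.4],[4,0.5,-0.4],[6,0.5,-0.4],[7.4,0.5,-0.4],[8.3,0.5,-0.4],[8.8,0.5,-0.4],[9.0,0.5,-0.4],[9.0,0.5,-0.4]],"angular":[[0,0,0.006],[0,0,0.006],[0,0,0.006],[0,0,0.006],[0,0,0.006],[0,0,0.006],[0,0,0.006],[0,0,0.006],[0,0,0.006]]}' - ; python3 - <<'E'
from h import *
st()
cv2.imwrite("pics/w11.png",cams.camera("wrist")[:,:,::-1])
E
```

```text
time: 17.95
tool_pos: [600.6, 360.9, 198.9]
eef_rot: [1.21, 1.211, -1.209]
ft_force: [-0.4, 0.2, -4.2]
grip_width: 34.3
t 17.95 grasp [600.4 361.1  43.9] x [-0.001  0.001 -1.   ] jaw 0.0 F [-0.4  0.2 -4.2] w 34.3 q [0.48 0.66 1.44 0.   1.04 0.48]
```

View pics/w11.png

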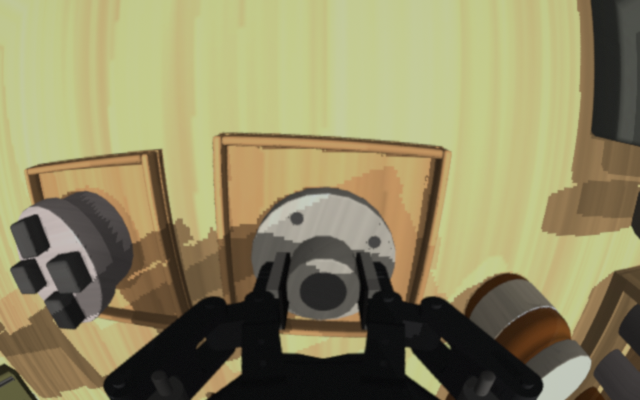

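```bash
python3 -m creep '{"travel":[[0.1,0,0],[0.15,0,0],[0.2,0,0],[0.25,0,0],[0.3,0,0],[0.3,0,0],[0.3,0,0]],"angular":[[0,0,0],[0,0,0],[0,0,0],[0,0,0],[0,0,0],[0,0,0],[0,0,0]]}' -
```

```text
time: 18.7
tool_pos: [600.6, 361.0, 196.1]
eef_rot: [1.21, 1.211, -1.209]
ft_force: [-0.2, -0.2, -5.4]
grip_width: 34.1
```

Grasp z is 41.1 and the plate is still airborne. I'll lower it a little more.

```bash
python3 -m creep '{"travel":[[0.04,0,0],[0.08,0,0],[0.12,0,0],[0.12,0,0],[0.12,0,0]],"angular":[[0,0,0],[0,0,0],[0,0,0],[0,0,0],[0,0,0]]}' -
```

```text
time: 19.2
tool_pos: [600.7, 361.0, 195.6]
eef_rot: [1.21, 1.211, -1.209]
ft_force: [-1.6, -0.6, 2.6]
grip_width: 34.1
```

Contact: the force flipped to +2.6 N, so the plate is seated. I'll release slowly, then retreat.

```bash
python3 -m creep '{"travel":[[0,0,0],[0,0,0],[0,0,0],[0,0,0]],"angular":[[0,0,0],[0,0,0],[0,0,0],[0,0,0]]}' 0.45; python3 -m creep '{"travel":[[0,0,0],[0,0,0],[0,0,0],[-0.5,0,0],[-1.5,0,0],[-3,0,0],[-6,0,0],[-10,0,0],[-14,0,0],[-16,0,0],[-16,0,0]],"angular":[[0,0,0],[0,0,0],[0,0,0],[0,0,0],[0,0,0],[0,0,0],[0,0,0],[0,0,0],[0,0,0],[0,0,0],[0,0,0]]}' 0.3; python3 - <<'E'
from h import *
st()
cv2.imwrite("pics/w12.png",cams.camera("wrist")[:,:,::-1])
E
```

```text
time: 19.6
tool_pos: [600.8, 361.1, 195.6]
eef_rot: [1.211, 1.211, -1.208]
ft_force: [-0.1, 0.7, -0.1]
grip_width: 47.1
time: 20.7
tool_pos: [601.9, 361.4, 362.4]
eef_rot: [1.219, 1.207, -1.199]
ft_force: [-0.3, 0.3, -0.5]
grip_width: 60.0
t 20.7 grasp [603.4 362.4 207.4] x [ 0.01   0.007 -1.   ] jaw 0.0 F [-0.3  0.3 -0.5] w 60.0 q [0.48 0.51 1.28 0.   1.34 0.48]
```

View pics/w12.png

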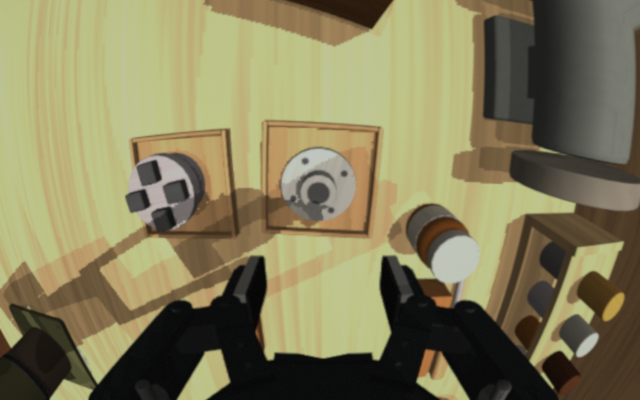

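```bash
python3 -m creep '{"travel":[[0,0,0],[0,0,0],[0,0,0]],"angular":[[0,0,0],[0,0,0],[0,0,0]]}' -; python3 - <<'E'
from h import *
st()
cv2.imwrite("pics/s13.png",cv2.resize(cams.camera("side")[100:300,220:470,::-1],None,fx=3,fy=3))
E
```

```text
time: 21.05
tool_pos: [600.9, 360.8, 357.9]
eef_rot: [1.213, 1.209, -1.205]
ft_force: [0.1, 0.0, -1.2]
grip_width: 59.9
t 21.05 grasp [601.4 361.4 202.9] x [ 0.003  0.004 -1.   ] jaw 0.01 F [ 0.1  0.  -1.2] w 59.9 q [0.48 0.51 1.28 0.   1.34 0.48]
```

View pics/s13.png

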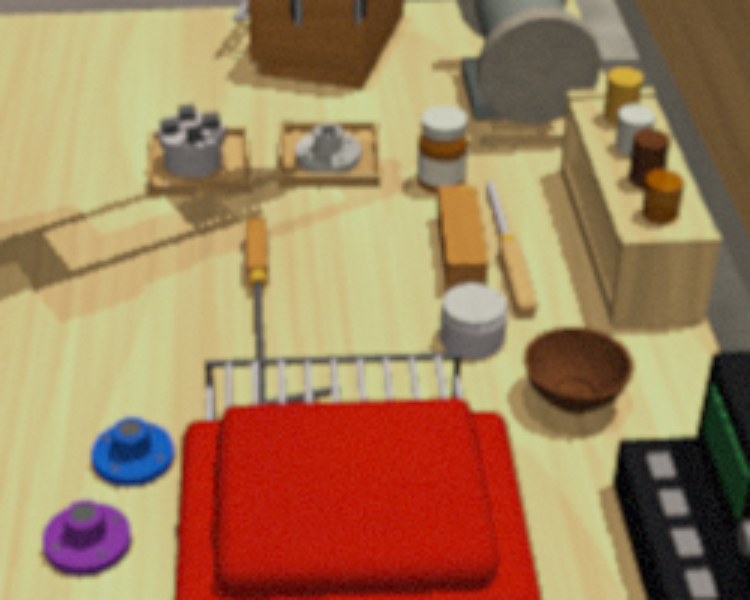

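The plate sits flat and hub up in tray_a, and nothing else looks disturbed. The rod lies flat with its hook at y ≈ -83, against the guard's open end at about -140.

```bash
python3 -c "
from plant import workorder,sense
print(workorder.hand_in(),sense()['time'])"
```

```text
the job is handed in; nothing more can be done
the job is handed in; nothing more can be done
```

The faceplate is in the empty tray, flat and hub up, and the job was handed in at about 21 s of the 54 s allowed.

I passed the hook over the hub and lowered it behind the plate. The plate was then drawn about 130 mm clear of the guard, measured from its centre to the open end, before the gripper touched it. The rod was laid back down and released, the plate gripped by its hub, and lowered into the tray until the wrist force turned to +2.6 N.

**Last checks:**
- **Plate:** the final wrist and side pictures show it flat and hub up, close to the tray's centre.
- **Rod:** it lies flat, same way up, with the hook about 57 mm out from the guard's open end.
- **Bystanders:** none look moved in the final pictures; I judged this by eye, not by measuring them.

**Disagreement:** the top and wrist cameras put the tray's centre about 5 mm apart in each direction. I aimed between the two, with about 17 mm to spare on each side. No other check failed.

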